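# Unpack the amber goblets

### The job

Lift the two amber goblets straight out of the blue rack by their feet, pushing the sliding cover aside as needed, and set both down gently, still upside down, flat on free spots of the black round tray. Do not tip them over, and leave the clear goblets, the bottle and the coasters where they are.

Things in the scene. Friction and masses are not known exactly. Their poses are not given: they have to be found in the camera images.
- rack: Blue glass rack, fixed: 6 cells, centres at its x = -44, 44 and y = -88, 0, 88 mm, at most one goblet each; cells 84 mm wide inside, floor 6 mm thick, walls 90 high, 4 thick. Origin: centre of its underside on the worktop. Two aluminium rails along its y at x = -112, 112 mm (8 wide, 286 long, tops 144 high) on corner posts.
- cover (a joint): Clear cover with red edges, 236 mm along rack x, 84 along rack y, 5 thick, underside 145 mm up (9 over the goblets in the rack). It slides on the rails along rack -y as the value grows from 0 to 0.19 m: its middle is at rack y = 0.088 - value. At 0 it lies over the y = 88 mm column. 2 N friction; stays where left.
- cover_grip (a point): Middle of the cover's red ridge, 161 mm above the worktop. The ridge runs 150 mm along the rack's x, is 8 mm thick and stands 22 mm above the cover's top face (top at 172 mm).
- tray: Black round serving tray, fixed: 300 mm across, flat floor 5 mm thick and 292 mm across inside, rim 18 mm high and slightly flared (312 mm over the rim). Origin: centre of its underside on the worktop.
- amber_a_mid (a point): Amber goblet, rim down, foot up, 130 mm tall. Heights above its rim: bowl 80 mm wide at 35, 68 wide at 68; 12 mm stem from 85 to 122; flat round foot 54 mm wide from 122 to 130, the only part to grip. About 0.2 kg. The point is on its axis, 65 mm above the rim; z points up to the foot. It starts in one of the two cells at the y = 88 mm column of the rack, under the cover.
- amber_b_mid (a point): Amber goblet, rim down, foot up, 130 mm tall. Heights above its rim: bowl 80 mm wide at 35, 68 wide at 68; 12 mm stem from 85 to 122; flat round foot 54 mm wide from 122 to 130, the only part to grip. About 0.2 kg. The point is on its axis, 65 mm above the rim; z points up to the foot. It starts in another column of the rack.
- clear_c_mid (a point): Clear goblet in the rack, same shape, size and point as the amber ones. Stays.
- clear_d_mid (a point): Clear goblet in the rack, same shape, size and point as the amber ones. Stays.
- clear_e_mid (a point): Clear goblet in the rack, same shape, size and point as the amber ones. Stays.
- clear_f_mid (a point): Clear goblet already on the tray, same shape, size and point as the amber ones. Stays.
- clear_g_mid (a point): Clear goblet already on the tray, same shape, size and point as the amber ones. Stays.
- bottle_mid (a point): Green swing-top bottle standing between rack and tray, 58 mm across and 170 mm tall; the point is its centre, 85 mm up. Stays.
- coasters_mid (a point): Stack of coasters, 95 x 95 x 30 mm, lying beyond the rack and tray; the point is its centre. Stays.
Mind the look-alikes: they are no part of the job. What is shaped like the part that bears clear_d_mid but purple or yellow is not meant.

How it is judged:
By the outcome, as a careful person would: the job done as asked, in the order asked, and still so for the second after the job is handed in, with the robot touching nothing.
It also fails if it takes over 72 s, if anything falls off the work surface, if the arm or the gripper's body presses on something with over 40 N, if the wrist force passes 120 N, or if a joint passes its speed limit or range.

### The arm

A 7-joint arm with a two-finger parallel gripper is mounted at the origin on the work surface. World frame = base frame: x ahead of the robot, y to its left, z up, the work surface at z = 0. Lengths are in m, angles in rad, forces in N, time in s.
With the tool pointing down it reaches from about 0.35 to 0.9 m from the base axis. Payload 8.1 kg.
Tool frame: the origin (TCP) lies midway between the tips of the shut fingers; the grasp point (between the pads) lies 19 mm behind it; z points along the fingers, y is the line along which they close (so a half turn about z gives the same grasp; the last joint's range is limited). The gripper opens to 85 mm and grips with 20 to 120 N. Pads are 22 mm wide; open, the fingers measure 114 mm over their backs; the gripper's body (76 mm by 85 mm) begins 54 mm behind the grasp point. The pads swing forward as they close: fully open they stand 13 mm farther back than shut.
Start: joints at [-1.292, 0.434, 0.025, 1.573, -0.012, 1.134, -0.075], TCP at [0.233, 0.58, 0.231] pointing down, gripper open.
Joint ranges: [-2.62, 2.62], [-0.44, 2.09], [-1.27, 1.32], [0.08, 2.57], [-1.32, 4.46], [0.12, 2], [-2.74, 2.74]. Speed limits (rad/s): [2.22, 2.22, 3.01, 3.01, 3.14, 3.14, 3.14].

### API

Orientations are given as a unit quaternion [x, y, z, w].
In Python, from cell import robot gives the robot as it stands.
- The arm moves only by the tool carry_out, never from a script. Its argument "series" is one flat list of numbers, 7 for each row, row after row: the shift along the tool's x, y, z in m, then the turn, a rotation vector about the tool's x, y, z in degrees, then the opening, from 0 (shut) to 1 (fully open). A call has 1 to 20 rows; each row shifts and turns the commanded pose from where the row before left it, along the tool's axes as they then stand; what a row does not reach is not made up. A row lasts 1/10 s, in which the tool goes at most 50 mm and 8.59 degrees, less where a joint would pass 70% of its speed; a pose out of reach is approached as far as the arm can. A call with a gripper value outside its range is refused whole. The fingers move at their own pace and stop on an object; the grip force is fixed at half the most. Time passes only in rows, so rows that do not move let the fingers close. It gives the time, the measured TCP pose, the force, the opening and the grip force at its end, in the units of the state.
- robot.sense(): the state, without advancing time (a new reading comes with each control period).
- robot.grab_frame(name): name is "side" or "top" or "wrist"; returns (picture, depth): 400x640x3 uint8, blue, green, red; 400x640 float32, m along the optical axis (not along the pixel's ray), 0 where there is no reading.
- robot.calibration(name): a dict with "fx", "fy", "cx", "cy" (pixels), "extrinsics" (4x4, takes a point from camera to world coordinates). Camera axes: x right, y down, z forward; pixel columns grow to the right and rows downward; lengths in m; the calibration is good to about 2 mm. A picture is of the moment at which its call begins: read the wrist's pose just before it. calibration takes no time and is no camera call; for the wrist camera it gives the pose at the moment of the call.
- robot.close_job(): hands the job in; it is judged then, once.
Trained networks look in the newest picture that a camera, given by its name, has taken for a name from the list of things; names that differ only in an ending like _2 or _b are one class to them, and where a whole thing is asked for, a point or a joint stands for the part that bears it (a point fixed in the world has none). Each returns a list of dicts, best first, with "p" (0 to 1); they miss things now and then, are a little off and sometimes report something else, mostly with a low value. They report only what shows in the picture. A call takes as long as a camera call. They do not tell look-alikes from the thing itself.
- robot.search_frame(name, camera): "xy" ([column, row] in pixels, amid what is visible of it).
- robot.silhouettes(name, camera): "mask" (400x640 bool, what is visible of it) and "xy" ([column, row] in pixels, amid what is visible of it).
The state is a dict: "time_s": time; "joint_positions": joint angles; "joint_velocities": joint speeds; "joint_efforts": joint torques, N m; "ee_pos": TCP position; "ee_rot": TCP orientation; "force": force on the tool from outside, world axes, zero at the start; "torque": the same for the moment, N m; "width": opening from 0.0 (shut) to 1.0 (fully open); "grip_force": force on a finger pad.
Only numpy, scipy, OpenCV 4.12 (cv2) and the standard library are available. Lean on these libraries where they do the work, as an engineer would, in place of code of your own. Each camera call takes 0.05 s, during which the arm holds its last target. There are 200 camera calls.

## Working session

There is one attempt and no reset: what is moved stays moved. The work goes in short steps, Python scripts to look and compute and a tool call to move; the robot and the scene stay as the last step left them, time stands still between calls to the robot, and variables do not carry over. Pictures are saved under pics/ and viewed, at most 10 in all, crops included, and the job is handed in when it is done.

Besides the shell and the picture viewer there is one more tool, called after "Emit:" as name(argument=value, ...) on one line, values as JSON. carry_out: Moves the arm, as the interface text tells. Its arguments: {"type":"object","properties":{"series":{"type":"array","items":{"type":"number"}}},"required":["series"]}

```bash
mkdir -p pics; cat > h.py <<'E'
import numpy as np, cv2
from cell import robot
def world(cam,u,v,d):
    c=robot.calibration(cam);T=np.array(c["extrinsics"])
    return T[:3,:3]@np.array([(u-c["cx"])/c["fx"]*d,(v-c["cy"])/c["fy"]*d,d])+T[:3,3]
def cloud(cam,D):
    c=robot.calibration(cam);T=np.array(c["extrinsics"])
    v,u=np.mgrid[:400,:640]
    P=np.stack([(u-c["cx"])/c["fx"]*D,(v-c["cy"])/c["fy"]*D,D],-1)
    return P@T[:3,:3].T+T[:3,3]
E
python3 - <<'E'
from h import *
for c in("top","side"):
    I,D=robot.grab_frame(c); cv2.imwrite(f"pics/{c}0.png",I); np.save(f"{c}0.npy",D)
    P=cloud(c,D)
    for n in("rack","cover","cover_grip","tray","amber_a_mid","clear_c_mid","bottle_mid","coasters_mid"):
        for r in robot.search_frame(n,c):
            u,v=r["xy"];i,j=int(round(v)),int(round(u))
            print(c,n,np.round(r["xy"]),round(r["p"],2),np.round(P[i,j],3),D[i,j]>0)
print(robot.sense()["ee_rot"],robot.sense()["time_s"])
E
```

```text
top rack [364. 198.] 0.59 [ 0.548 -0.216  0.151] True
top cover [350. 204.] 0.57 [ 0.53  -0.179  0.17 ] True
top cover_grip [352. 201.] 0.91 [ 0.54  -0.185  0.151] True
top tray [190. 191.] 0.6 [0.573 0.266 0.004] True
top clear_c_mid [333. 194.] 0.5 [ 0.557 -0.137  0.143] True
top clear_c_mid [330. 224.] 0.42 [ 0.488 -0.134  0.042] True
top bottle_mid [282. 229.] 0.56 [ 0.463 -0.011  0.158] True
top coasters_mid [292. 124.] 0.83 [ 0.771 -0.019  0.03 ] True
side rack [342. 174.] 0.62 [ 0.524 -0.18   0.15 ] True
side rack [290. 281.] 0.35 [0.548 0.187 0.087] True
side cover [340. 174.] 0.64 [ 0.529 -0.176  0.152] True
side cover_grip [337. 176.] 0.92 [ 0.535 -0.164  0.153] True
side cover_grip [332. 156.] 0.47 [ 0.583 -0.256  0.133] True
side tray [267. 318.] 0.57 [0.583 0.278 0.008] True
side amber_a_mid [326. 188.] 0.57 [ 0.568 -0.159  0.085] True
side clear_c_mid [350. 196.] 0.81 [ 0.486 -0.157  0.083] True
side clear_c_mid [332. 157.] 0.22 [ 0.581 -0.251  0.134] True
side bottle_mid [342. 238.] 0.96 [0.457 0.011 0.098] True
side coasters_mid [250. 214.] 0.56 [ 0.774 -0.013  0.031] True
[1.89775139e-01 9.81827580e-01 1.96044373e-05 9.70892893e-06] 0.9
```

View pics/top0.png

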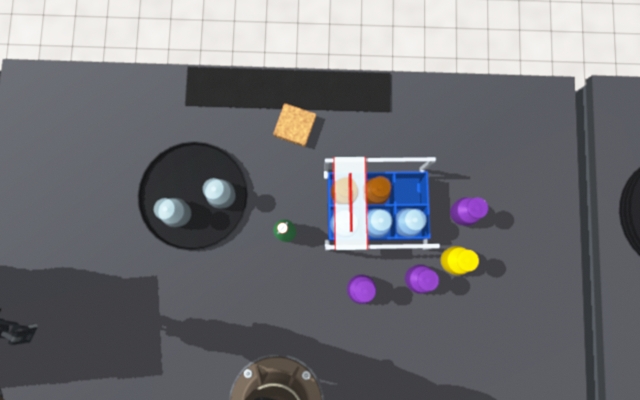

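View pics/side0.png

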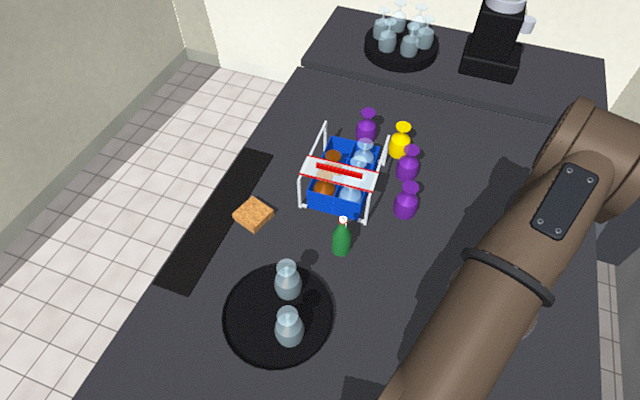

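The top view shows amber feet at about (345,190), under the cover, and (377,188). The clear goblets in the rack are at (345,224), (379,221) and (411,220), and the clear ones on the tray are at (217,191) and (171,210). The purple and yellow goblets outside the rack are the look-alikes. Next I'll fit the rack pose and the tray, and crop the rack to confirm the amber ones.

```bash
python3 - <<'E'
from h import *
from scipy.spatial.transform import Rotation as R
I=cv2.imread("pics/top0.png");D=np.load("top0.npy");P=cloud("top",D)
cv2.imwrite("pics/crop.png",cv2.resize(I[140:265,300:500],None,fx=4,fy=4,interpolation=cv2.INTER_CUBIC))
B,G,Rr=[I[...,k].astype(int) for k in range(3)]
v,u=np.mgrid[:400,:640]; box=(u>315)&(u<445)&(v>145)&(v<260)
red=box&(Rr>150)&(G<80)&(B<80)
rid=red&(P[...,2]>.155); p=P[rid]; print("ridge",rid.sum(),p.mean(0),p.min(0),p.max(0))
(c,wh,a)=cv2.minAreaRect(p[:,:2].astype(np.float32)*1000);print(c,wh,a)
blue=box&(B>90)&(Rr<60)&(abs(P[...,2]-.09)<.006);p=P[blue]
print("walls",blue.sum(),cv2.minAreaRect(p[:,:2].astype(np.float32)*1000))
w=box&(abs(P[...,2]-.144)<.008)&(B>140)&(Rr>140)&((v<170)|(v>238))
for n,m in(("railfar",w&(v<200)),("railnear",w&(v>200))):
    p=P[m]; print(n,m.sum(),p.mean(0),np.polyfit(p[:,1],p[:,0],1),p[:,1].min(),p[:,1].max())
def feet(x0,x1,y0,y1,z0=.122):
    m=(P[...,0]>x0)&(P[...,0]<x1)&(P[...,1]>y0)&(P[...,1]<y1)&(P[...,2]>z0)&(P[...,2]<.142)&(D>0)
    n,l,s,_=cv2.connectedComponentsWithStats(m.astype(np.uint8))
    for k in range(1,n):
        if s[k,4]>40:
            q=P[l==k];c,wh,_=cv2.minAreaRect(q[:,:2].astype(np.float32)*1000);print("foot",s[k],np.round(c),np.round(wh),q[:,2].mean().round(3))
print("tray feet");feet(.4,.75,.1,.45)
print("rack feet");feet(.4,.7,-.4,-.1)
t=(P[...,2]>.012)&(P[...,2]<.03)&(P[...,1]>.08)&(P[...,1]<.46)&(P[...,0]>.38)&(P[...,0]<.78)
q=P[t];print("tray",t.sum(),cv2.minEnclosingCircle(q[:,:2].astype(np.float32)*1000))
b=(P[...,2]>.14)&(P[...,2]<.19)&(abs(P[...,1])<.06)&(abs(P[...,0]-.46)<.06);print("bottle",P[b].mean(0),b.sum())
print(R.from_quat(robot.sense()["ee_rot"]).as_matrix().round(3))
E
```

```text
ridge 93 [ 0.53883426 -0.17703376  0.1973207 ] [ 0.38400877 -0.1826026   0.15553954] [ 0.63297868 -0.09299359  1.36228334]
(502.3337707519531, -150.77450561523438) (75.26806640625, 252.37368774414062) 80.57933807373047
walls 561 ((539.919921875, -260.4935607910156), (178.62782287597656, 269.2347106933594), 2.1645359992980957)
railfar 586 [ 0.64522195 -0.22645174  0.14664727] [-0.08671869  0.62558435] -0.3968363339746946 -0.11348215187338523
railnear 512 [ 0.43089066 -0.24163738  0.14613287] [-0.01427036  0.4274424 ] -0.4064324682702857 -0.12243987634832747
tray feet
foot [203 178  21  21 342] [566. 174.] [54. 51.] 0.135
foot [154 198  21  21 351] [509. 296.] [53. 51.] 0.134
rack feet
foot [370 176  21  21 335] [ 583. -258.] [51. 53.] 0.136
foot [371 209  21  21 336] [ 496. -261.] [51. 52.] 0.136
foot [405 209  21  21 346] [ 500. -350.] [52. 52.] 0.136
tray 753 ((562.3881225585938, 257.13201904296875), 155.69529724121094)
bottle [ 0.46637248 -0.01022896  0.15988024] 85
[[-0.928  0.373  0.   ]
 [ 0.373  0.928  0.   ]
 [-0.     0.    -1.   ]]
```

View pics/crop.png

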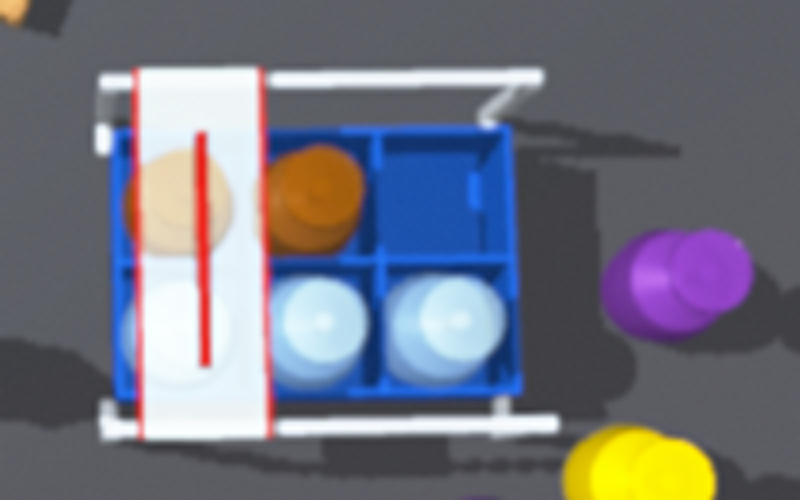

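The crop shows two amber goblets: A under the cover at crop (180,200), and B at (315,195) in the same far row, middle column. Only these two are amber and in the rack. The purple and yellow ones stand outside it. The rack fits at (0.540,-0.260) with a yaw of 2.2°, which puts A at about (0.581,-0.170), B at about (0.584,-0.258) and the ridge at about (0.537,-0.172). I'll move now, turning first.

Emit:
carry_out(series=[0, 0, -0.005, 0, 0, 8.2, 0.85, 0, 0, -0.005, 0, 0, 8.2, 0.85, 0, 0, -0.005, 0, 0, 8.2, 0.85, 0, 0, -0.005, 0, 0, 8.2, 0.85, 0, 0, -0.005, 0, 0, 8.2, 0.85, 0, 0, -0.005, 0, 0, 8.2, 0.85, 0, 0, 0, 0, 0, 8.2, 0.85, 0, 0, 0, 0, 0, 8.2, 0.85, 0, 0, 0, 0, 0, 0.3, 0.85])

```text
time_s: 1.8
ee_pos: [0.2327, 0.5801, 0.2613]
ee_rot: [0.694, 0.72, 0.0, 0.0]
force: [0.1, -0.3, 0.1]
width: 0.848
grip_force: 0.0
```

Emit:
carry_out(series=[-0.036, 0.0138, 0, 0, 0, 0, 0.85, -0.036, 0.0138, 0, 0, 0, 0, 0.85, -0.036, 0.0138, 0, 0, 0, 0, 0.85, -0.036, 0.0138, 0, 0, 0, 0, 0.85, -0.036, 0.0138, 0, 0, 0, 0, 0.85, -0.036, 0.0138, 0, 0, 0, 0, 0.85, -0.036, 0.0138, 0, 0, 0, 0, 0.85, -0.036, 0.0138, 0, 0, 0, 0, 0.85, -0.036, 0.0138, 0, 0, 0, 0, 0.85, -0.036, 0.0138, 0, 0, 0, 0, 0.85, -0.036, 0.0138, 0, 0, 0, 0, 0.85, -0.036, 0.0138, 0, 0, 0, 0, 0.85, -0.036, 0.0138, 0, 0, 0, 0, 0.85, -0.036, 0.0138, 0, 0, 0, 0, 0.85, -0.036, 0.0138, 0, 0, 0, 0, 0.85, -0.036, 0.0138, 0, 0, 0, 0, 0.85, -0.036, 0.0138, 0, 0, 0, 0, 0.85, -0.036, 0.0138, 0, 0, 0, 0, 0.85, -0.036, 0.0138, 0, 0, 0, 0, 0.85, -0.036, 0.0138, 0, 0, 0, 0, 0.85])

```text
time_s: 3.8
ee_pos: [0.5371, -0.1302, 0.2614]
ee_rot: [0.691, 0.722, 0.0, 0.0]
force: [0.0, 0.2, 0.2]
width: 0.848
grip_force: 0.0
```

```bash
python3 - <<'E'
from h import *
I,D=robot.grab_frame("wrist");cv2.imwrite("pics/w1.png",I);P=cloud("wrist",D)
B,G,Rr=[I[...,k].astype(int) for k in range(3)]
m=(Rr>140)&(G<80)&(B<80)&(P[...,2]>.158)&(P[...,2]<.18)&(D>0)
if m.sum()>20:
    print("ridge",m.sum(),cv2.minAreaRect(P[m][:,:2].astype(np.float32)*1000),np.median(P[m][:,2]))
m=((P[...,2]>.128)&(P[...,2]<.141)&(D>0)).astype(np.uint8)
n,l,s,_=cv2.connectedComponentsWithStats(m)
for k in range(1,n):
    if s[k,4]>300:
        q=P[l==k];c,r=cv2.minEnclosingCircle(q[:,:2].astype(np.float32)*1000);print(s[k],np.round(c),round(r),q[:,2].mean().round(3),I[l==k].mean(0).round())
E
```

```text
ridge 2262 ((538.2152709960938, -184.6883087158203), (145.2969207763672, 7.515332221984863), 1.9850202798843384) 0.1703603822302844
[  62  244   57   49 2097] [ 317. -228.] 27 0.13 [189.  58. 132.]
[ 246  290   53   45 1943] [ 497. -267.] 27 0.137 [229. 201. 165.]
[ 331  290   54   45 1945] [ 584. -265.] 27 0.137 [ 33.  82. 147.]
[142 377  26  23 356] [ 360. -384.] 18 0.131 [170.  51. 118.]
```

View pics/w1.png

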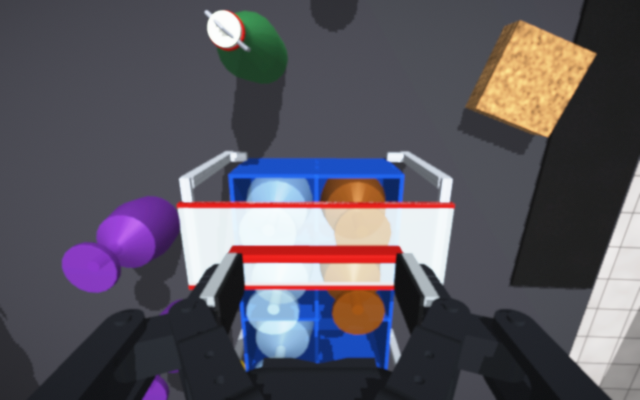

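```bash
cat > look.py <<'E'
from h import *
import sys
I,D=robot.grab_frame("wrist");P=cloud("wrist",D);cv2.imwrite(f"pics/{sys.argv[1]}.png",I)
print(robot.sense()["ee_pos"])
B,G,Rr=[I[...,k].astype(int) for k in range(3)]
m=(Rr>140)&(G<80)&(B<80)&(P[...,2]>.158)&(P[...,2]<.18)&(D>0)
if m.sum()>20: print("ridge",m.sum(),cv2.minAreaRect(P[m][:,:2].astype(np.float32)*1000),np.median(P[m][:,2]))
m=((P[...,2]>.128)&(P[...,2]<.141)&(D>0)).astype(np.uint8)
n,l,s,_=cv2.connectedComponentsWithStats(m)
for k in range(1,n):
    if s[k,4]>300:
        q=P[l==k];c,r=cv2.minEnclosingCircle(q[:,:2].astype(np.float32)*1000);print(s[k],np.round(c),round(r),q[:,2].mean().round(3),I[l==k].mean(0).round())
E
python3 look.py w2
```

```text
[ 0.53725265 -0.13467866  0.26160889]
ridge 2334 ((536.0266723632812, -174.71688842773438), (146.4025115966797, 6.961091995239258), 2.2803359031677246) 0.17027002199211824
[  60  238   57   49 2088] [ 314. -219.] 28 0.13 [188.  58. 131.]
[ 246  283   53   45 1956] [ 495. -258.] 27 0.136 [229. 200. 164.]
[ 331  282   54   46 1974] [ 582. -254.] 27 0.136 [ 32.  81. 146.]
[142 375  25  25 377] [ 355. -378.] 20 0.13 [173.  52. 119.]
```

Emit:
carry_out(series=[0, 0, 0.027, 0, 0, 0, 0.85, 0, 0, 0.027, 0, 0, 0, 0.85, 0, 0, 0.027, 0, 0, 0, 0.85, 0, 0, 0.027, 0, 0, 0, 0.85, 0, 0, 0, 0, 0, 0, 0.85, -0.01, 0, 0, 0, 0, 0, 0.85, -0.01, 0, 0, 0, 0, 0, 0.85, -0.01, 0, 0, 0, 0, 0, 0.85, -0.01, 0, 0, 0, 0, 0, 0.85, -0.01, 0, 0, 0, 0, 0, 0.85, -0.01, 0, 0, 0, 0, 0, 0.85, 0, 0, 0, 0, 0, 0, 0.85, 0, 0, 0, 0, 0, 0, 0.85])

```text
time_s: 5.2
ee_pos: [0.5386, -0.1893, 0.1532]
ee_rot: [0.694, 0.72, -0.0, -0.0]
force: [-0.0, -0.2, 1.0]
width: 0.851
grip_force: 0.0
```

```bash
python3 - <<'E'
from h import *
I,D=robot.grab_frame("side");cv2.imwrite("pics/s1.png",cv2.resize(I[100:250,250:450],None,fx=4,fy=4))
print(robot.sense()["ee_pos"],robot.sense()["force"])
E
```

```text
[ 0.53860267 -0.18882186  0.15309724] [-0.80305838 -0.1202601  -0.1589881 ]
```

View pics/s1.png

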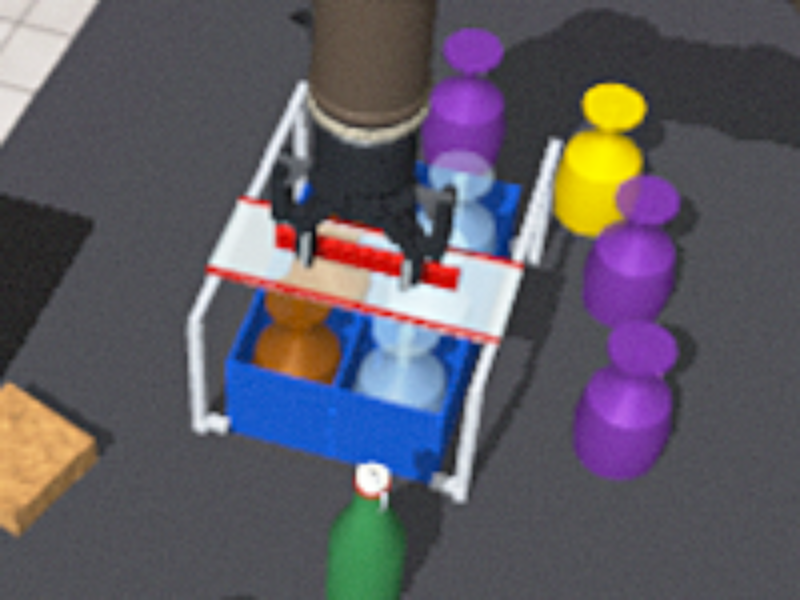

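The crop shows the fingers at crop (300,250) and (410,275), pushing the ridge. The cover has already moved, so I keep pushing.

Emit:
carry_out(series=[-0.01, 0, 0, 0, 0, 0, 0.85, -0.015, 0, 0, 0, 0, 0, 0.85, -0.015, 0, 0, 0, 0, 0, 0.85, -0.015, 0, 0, 0, 0, 0, 0.85, -0.015, 0, 0, 0, 0, 0, 0.85, -0.015, 0, 0, 0, 0, 0, 0.85, -0.015, 0, 0, 0, 0, 0, 0.85, -0.015, 0, 0, 0, 0, 0, 0.85, -0.015, 0, 0, 0, 0, 0, 0.85, -0.01, 0, 0, 0, 0, 0, 0.85, -0.005, 0, 0, 0, 0, 0, 0.85, -0.005, 0, 0, 0, 0, 0, 0.85, 0, 0, 0, 0, 0, 0, 0.85, 0, 0, 0, 0, 0, 0, 0.85])

```text
time_s: 6.65
ee_pos: [0.5447, -0.3388, 0.1534]
ee_rot: [0.693, 0.721, -0.0, 0.0]
force: [0.1, 0.7, -0.6]
width: 0.848
grip_force: 0.0
```

Emit:
carry_out(series=[0.005, 0, -0.01, 0, 0, 0, 0.85, 0, 0, -0.03, 0, 0, 0, 0.85, 0, 0, -0.03, 0, 0, 0, 0.85, 0, 0, -0.03, 0, 0, 0, 0.85, 0.027, 0.007, 0, 0, 0, 0, 0.85, 0.027, 0.007, 0, 0, 0, 0, 0.85, 0.027, 0.007, 0, 0, 0, 0, 0.85, 0.027, 0.007, 0, 0, 0, 0, 0.85, 0.027, 0.007, 0, 0, 0, 0, 0.85, 0.028, 0.007, 0, 0, 0, 0, 0.85, 0, 0, 0, 0, 0, 0, 0.85, 0, 0, 0, 0, 0, 0, 0.85, 0, 0, 0, 0, 0, 0, 0.85, 0, 0, 0, 0, 0, 0, 0.85])

```text
time_s: 8.05
ee_pos: [0.5797, -0.1704, 0.2537]
ee_rot: [0.694, 0.72, -0.0, 0.0]
force: [-0.4, -0.2, 0.2]
width: 0.853
grip_force: 0.0
```

```bash
python3 look.py w3; python3 - <<'E'
from h import *
I,D=robot.grab_frame("top");cv2.imwrite("pics/t1.png",I[140:265,300:500]);P=cloud("top",D)
B,G,Rr=[I[...,k].astype(int) for k in range(3)]
v,u=np.mgrid[:400,:640]; box=(u>315)&(u<445)&(v>145)&(v<260)
m=box&(P[...,2]>.152)&(P[...,2]<.18)&(Rr>110)&(G<60); print("ridge",m.sum(),np.median(P[m],0))
E
```

```text
[ 0.57979192 -0.17033063  0.25357225]
[119 128  45 187 518] [ 427. -208.] 88 0.138 [149. 140. 134.]
[ 185  161   64   60 2960] [ 492. -172.] 27 0.136 [238. 214. 180.]
[ 288  161   62   61 2907] [ 580. -169.] 27 0.136 [ 31.  92. 168.]
[   0  208   61   53 2441] [ 316. -222.] 28 0.13 [198.  62. 140.]
[ 290  253   57   52 2295] [ 583. -256.] 27 0.136 [ 35.  90. 161.]
[240 258  16  45 383] [ 511. -261.] 23 0.135 [224. 197. 160.]
ridge 113 [ 0.54724227 -0.35376569  0.17129819]
```

Emit:
carry_out(series=[0.001, 0, 0.027, 0, 0, 0, 0.85, 0, 0, 0.027, 0, 0, 0, 0.85, 0, 0, 0.027, 0, 0, 0, 0.85, 0, 0, 0.027, 0, 0, 0, 0.85, 0, 0, 0.02, 0, 0, 0, 0.85, 0, 0, 0.012, 0, 0, 0, 0.85, 0, 0, 0.005, 0, 0, 0, 0.85, 0, 0, 0, 0, 0, 0, 0.85, 0, 0, 0, 0, 0, 0, 0.85])

```text
time_s: 9.05
ee_pos: [0.5807, -0.1685, 0.1092]
ee_rot: [0.693, 0.721, 0.0, 0.001]
force: [0.2, 0.4, 0.8]
width: 0.85
grip_force: 0.0
```

Emit:
carry_out(series=[0, 0, 0, 0, 0, 0, 0, 0, 0, 0, 0, 0, 0, 0, 0, 0, 0, 0, 0, 0, 0, 0, 0, 0, 0, 0, 0, 0, 0, 0, 0, 0, 0, 0, 0, 0, 0, 0, 0, 0, 0, 0])

```text
time_s: 9.65
ee_pos: [0.5807, -0.1685, 0.1097]
ee_rot: [0.693, 0.721, 0.001, 0.001]
force: [-2.7, -0.2, 6.3]
width: 0.605
grip_force: 61.1
```

Emit:
carry_out(series=[0, 0, -0.005, 0, 0, 0, 0, 0, 0, -0.01, 0, 0, 0, 0, 0, 0, -0.015, 0, 0, 0, 0, 0, 0, -0.02, 0, 0, 0, 0, 0, 0, -0.02, 0, 0, 0, 0, 0, 0, -0.02, 0, 0, 0, 0, 0, 0, -0.02, 0, 0, 0, 0, 0, 0, -0.02, 0, 0, 0, 0, 0, 0, -0.02, 0, 0, 0, 0, 0, 0, -0.02, 0, 0, 0, 0, 0, 0, -0.02, 0, 0, 0, 0, 0, 0, -0.01, 0, 0, 0, 0, 0, 0, -0.005, 0, 0, 0, 0, 0, 0, 0, 0, 0, 0, 0, 0, 0, 0, 0, 0, 0, 0])

```text
time_s: 11.15
ee_pos: [0.5798, -0.1679, 0.3125]
ee_rot: [0.693, 0.721, -0.0, -0.001]
force: [-1.0, -0.1, -2.1]
width: 0.603
grip_force: 63.0
```

```bash
python3 - <<'E'
from h import *
I,D=robot.grab_frame("side");cv2.imwrite("pics/s2.png",cv2.resize(I[50:350,200:500],None,fx=2,fy=2))
s=robot.sense();print(s["ee_pos"],s["force"],s["width"],s["grip_force"])
E
```

```text
[ 0.5797107  -0.16787256  0.31239056] [-0.0981191   0.40982778 -2.58967986] 0.6071530865606583 62.98059940338135
```

View pics/s2.png

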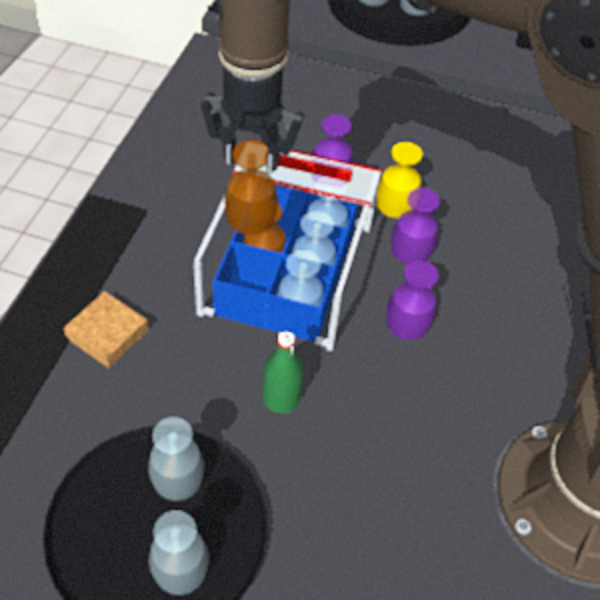

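A is held upright by its foot at crop (250,155). It's clear of the rack, and the cover has moved to the far end. Carrying it to the free spot (0.648,0.225).

Emit:
carry_out(series=[0.01, 0.0047, 0, 0, 0, 0, 0, 0.02, 0.0047, 0, 0, 0, 0, 0, 0.025, 0.0047, 0, 0, 0, 0, 0, 0.025, 0.0047, 0, 0, 0, 0, 0, 0.025, 0.0047, 0, 0, 0, 0, 0, 0.025, 0.0047, 0, 0, 0, 0, 0, 0.025, 0.0047, 0, 0, 0, 0, 0, 0.025, 0.0047, 0, 0, 0, 0, 0, 0.025, 0.0047, 0, 0, 0, 0, 0, 0.025, 0.0047, 0, 0, 0, 0, 0, 0.025, 0.0047, 0, 0, 0, 0, 0, 0.025, 0.0047, 0, 0, 0, 0, 0, 0.025, 0.0047, 0, 0, 0, 0, 0, 0.025, 0.0047, 0, 0, 0, 0, 0, 0.025, 0.0047, 0, 0, 0, 0, 0, 0.02, 0.0047, 0, 0, 0, 0, 0, 0.01, 0.0047, 0, 0, 0, 0, 0, 0.005, 0.004, 0, 0, 0, 0, 0, 0, 0, 0, 0, 0, 0, 0, 0, 0, 0, 0, 0, 0, 0])

```text
time_s: 13.2
ee_pos: [0.6492, 0.2232, 0.3134]
ee_rot: [0.694, 0.72, -0.0, 0.0]
force: [-0.5, -1.0, -2.0]
width: 0.61
grip_force: 63.0
```

Emit:
carry_out(series=[0, 0, 0.01, 0, 0, 0, 0, 0, 0, 0.02, 0, 0, 0, 0, 0, 0, 0.02, 0, 0, 0, 0, 0, 0, 0.02, 0, 0, 0, 0, 0, 0, 0.02, 0, 0, 0, 0, 0, 0, 0.02, 0, 0, 0, 0, 0, 0, 0.02, 0, 0, 0, 0, 0, 0, 0.02, 0, 0, 0, 0, 0, 0, 0.02, 0, 0, 0, 0, 0, 0, 0.01, 0, 0, 0, 0, 0, 0, 0.01, 0, 0, 0, 0, 0, 0, 0.005, 0, 0, 0, 0, 0, 0, 0, 0, 0, 0, 0, 0, 0, 0, 0, 0, 0, 0, 0, 0, 0, 0, 0, 0, 0])

```text
time_s: 14.7
ee_pos: [0.6494, 0.225, 0.1191]
ee_rot: [0.693, 0.721, 0.001, 0.0]
force: [0.2, 0.0, -3.2]
width: 0.607
grip_force: 63.1
```

Emit:
carry_out(series=[0, 0, 0.002, 0, 0, 0, 0, 0, 0, 0.002, 0, 0, 0, 0, 0, 0, 0.001, 0, 0, 0, 0, 0, 0, 0.001, 0, 0, 0, 0, 0, 0, 0, 0, 0, 0, 0, 0, 0, 0, 0, 0, 0, 0])

```text
time_s: 15.3
ee_pos: [0.6489, 0.2249, 0.1123]
ee_rot: [0.693, 0.721, -0.0, -0.0]
force: [-0.3, 0.6, -2.4]
width: 0.605
grip_force: 63.1
```

Emit:
carry_out(series=[0, 0, 0.001, 0, 0, 0, 0, 0, 0, 0.001, 0, 0, 0, 0, 0, 0, 0, 0, 0, 0, 0, 0, 0, 0, 0, 0, 0, 0])

```text
time_s: 15.7
ee_pos: [0.6489, 0.2248, 0.1103]
ee_rot: [0.693, 0.721, 0.0, 0.0]
force: [0.7, 1.0, -2.2]
width: 0.609
grip_force: 63.1
```

Emit:
carry_out(series=[0, 0, 0.001, 0, 0, 0, 0, 0, 0, 0.0005, 0, 0, 0, 0, 0, 0, 0, 0, 0, 0, 0, 0, 0, 0, 0, 0, 0, 0])

```text
time_s: 16.1
ee_pos: [0.6489, 0.2249, 0.109]
ee_rot: [0.693, 0.721, 0.0, 0.0]
force: [-0.1, 0.2, 0.5]
width: 0.605
grip_force: 63.2
```

The force went from -2.2 to +0.5 N, so the goblet is touching the tray. Releasing.

Emit:
carry_out(series=[0, 0, 0, 0, 0, 0, 0.65, 0, 0, 0, 0, 0, 0, 0.72, 0, 0, 0, 0, 0, 0, 0.8, 0, 0, 0, 0, 0, 0, 0.85, 0, 0, 0, 0, 0, 0, 0.85, 0, 0, -0.005, 0, 0, 0, 0.85, 0, 0, -0.015, 0, 0, 0, 0.85, 0, 0, -0.03, 0, 0, 0, 0.85, 0, 0, -0.03, 0, 0, 0, 0.85, 0, 0, -0.03, 0, 0, 0, 0.85, 0, 0, -0.03, 0, 0, 0, 0.85, 0, 0, 0, 0, 0, 0, 0.85, 0, 0, 0, 0, 0, 0, 0.85])

```text
time_s: 17.4
ee_pos: [0.6493, 0.2248, 0.2506]
ee_rot: [0.693, 0.721, 0.001, 0.0]
force: [-0.9, 0.3, -0.4]
width: 0.844
grip_force: 0.0
```

```bash
python3 look.py w4
```

```text
[0.64868138 0.22482587 0.24922933]
[ 107   62   73   72 3982] [508. 298.] 27 0.134 [208. 198. 174.]
[ 285  165   63   60 2919] [647. 224.] 27 0.134 [ 24.  90. 167.]
[ 193  214   60   52 2254] [564. 176.] 27 0.134 [218. 207. 183.]
```

A is standing on the tray at (0.647,0.224) with its foot at 0.134. Going back for B.

Emit:
carry_out(series=[-0.015, -0.002, 0, 0, 0, 0, 0.85, -0.025, -0.0045, 0, 0, 0, 0, 0.85, -0.025, -0.0045, 0, 0, 0, 0, 0.85, -0.025, -0.0045, 0, 0, 0, 0, 0.85, -0.025, -0.0045, 0, 0, 0, 0, 0.85, -0.025, -0.0045, 0, 0, 0, 0, 0.85, -0.025, -0.0045, 0, 0, 0, 0, 0.85, -0.025, -0.0045, 0, 0, 0, 0, 0.85, -0.025, -0.0045, 0, 0, 0, 0, 0.85, -0.025, -0.0045, 0, 0, 0, 0, 0.85, -0.025, -0.0045, 0, 0, 0, 0, 0.85, -0.025, -0.0045, 0, 0, 0, 0, 0.85, -0.025, -0.0045, 0, 0, 0, 0, 0.85, -0.025, -0.0045, 0, 0, 0, 0, 0.85, -0.025, -0.0045, 0, 0, 0, 0, 0.85, -0.025, -0.0045, 0, 0, 0, 0, 0.85, -0.025, -0.0045, 0, 0, 0, 0, 0.85, -0.025, -0.0045, 0, 0, 0, 0, 0.85, -0.025, -0.0045, 0, 0, 0, 0, 0.85, -0.013, -0.002, 0, 0, 0, 0, 0.85])

```text
time_s: 19.45
ee_pos: [0.5801, -0.2595, 0.2482]
ee_rot: [0.695, 0.719, -0.001, -0.0]
force: [-0.7, 0.5, 0.4]
width: 0.847
grip_force: 0.0
```

Emit:
carry_out(series=[0, 0, 0, 0, 0, 0, 0.85, 0, 0, 0, 0, 0, 0, 0.85, 0, 0, 0, 0, 0, 0, 0.85])

```text
time_s: 19.75
ee_pos: [0.5829, -0.2543, 0.2485]
ee_rot: [0.693, 0.721, 0.0, -0.0]
force: [-0.7, -0.7, -0.1]
width: 0.848
grip_force: 0.0
```

```bash
python3 look.py w5
```

```text
[ 0.58296039 -0.2543161   0.248552  ]
ridge 1566 ((567.2105102539062, -351.9334411621094), (102.4468002319336, 7.324453353881836), 2.9766886234283447) 0.17037540576100152
[101   7  50 254 750] [ 430. -220.] 100 0.138 [126. 118. 113.]
[ 169   52   72   73 4103] [ 492. -172.] 27 0.136 [229. 205. 170.]
[   0  113   32   62 1442] [ 319. -223.] 26 0.13 [178.  53. 123.]
[ 185  167   64   61 3045] [ 497. -260.] 27 0.136 [229. 201. 165.]
[ 287  167   63   61 2983] [ 584. -257.] 27 0.136 [ 28.  84. 154.]
[  46  285   57   47 2009] [ 347. -382.] 28 0.13 [183.  56. 127.]
[142 375  25  25 378] [ 411. -481.] 20 0.13 [ 31. 219. 237.]
```

Emit:
carry_out(series=[-0.0025, 0.001, 0.02, 0, 0, 0, 0.85, 0, 0, 0.027, 0, 0, 0, 0.85, 0, 0, 0.027, 0, 0, 0, 0.85, 0, 0, 0.027, 0, 0, 0, 0.85, 0, 0, 0.02, 0, 0, 0, 0.85, 0, 0, 0.012, 0, 0, 0, 0.85, 0, 0, 0.006, 0, 0, 0, 0.85, 0, 0, 0, 0, 0, 0, 0.85, 0, 0, 0, 0, 0, 0, 0.85, 0, 0, 0, 0, 0, 0, 0.85])

```text
time_s: 20.8
ee_pos: [0.5842, -0.2589, 0.1109]
ee_rot: [0.693, 0.721, 0.0, 0.001]
force: [0.2, 0.0, 0.7]
width: 0.85
grip_force: 0.0
```

Emit:
carry_out(series=[0, 0, 0, 0, 0, 0, 0, 0, 0, 0, 0, 0, 0, 0, 0, 0, 0, 0, 0, 0, 0, 0, 0, 0, 0, 0, 0, 0, 0, 0, 0, 0, 0, 0, 0, 0, 0, 0, 0, 0, 0, 0])

```text
time_s: 21.4
ee_pos: [0.5839, -0.259, 0.111]
ee_rot: [0.693, 0.721, 0.0, 0.001]
force: [-1.6, 0.2, 6.8]
width: 0.609
grip_force: 61.3
```

Gripped: TCP 0.111 with the rim at 0.006. Lifting.

Emit:
carry_out(series=[0, 0, -0.005, 0, 0, 0, 0, 0, 0, -0.01, 0, 0, 0, 0, 0, 0, -0.015, 0, 0, 0, 0, 0, 0, -0.02, 0, 0, 0, 0, 0, 0, -0.02, 0, 0, 0, 0, 0, 0, -0.02, 0, 0, 0, 0, 0, 0, -0.02, 0, 0, 0, 0, 0, 0, -0.02, 0, 0, 0, 0, 0, 0, -0.02, 0, 0, 0, 0, 0, 0, -0.02, 0, 0, 0, 0, 0, 0, -0.02, 0, 0, 0, 0, 0, 0, -0.01, 0, 0, 0, 0, 0, 0, -0.005, 0, 0, 0, 0, 0, 0, 0, 0, 0, 0, 0, 0, 0, 0, 0, 0, 0, 0])

```text
time_s: 22.9
ee_pos: [0.5832, -0.2583, 0.314]
ee_rot: [0.693, 0.721, -0.0, -0.001]
force: [0.1, 0.1, -1.4]
width: 0.607
grip_force: 63.1
```

Emit:
carry_out(series=[0.01, 0.002, 0, 0, 0, 0, 0, 0.02, 0.002, 0, 0, 0, 0, 0, 0.0275, 0.002, 0, 0, 0, 0, 0, 0.0275, 0.002, 0, 0, 0, 0, 0, 0.0275, 0.002, 0, 0, 0, 0, 0, 0.0275, 0.002, 0, 0, 0, 0, 0, 0.0275, 0.002, 0, 0, 0, 0, 0, 0.0275, 0.002, 0, 0, 0, 0, 0, 0.0275, 0.002, 0, 0, 0, 0, 0, 0.0275, 0.002, 0, 0, 0, 0, 0, 0.0275, 0.002, 0, 0, 0, 0, 0, 0.0275, 0.002, 0, 0, 0, 0, 0, 0.0275, 0.002, 0, 0, 0, 0, 0, 0.0275, 0.002, 0, 0, 0, 0, 0, 0.0275, 0.002, 0, 0, 0, 0, 0, 0.0275, 0.002, 0, 0, 0, 0, 0, 0.0275, 0.002, 0, 0, 0, 0, 0, 0.0275, 0.002, 0, 0, 0, 0, 0, 0.0275, 0.002, 0, 0, 0, 0, 0, 0.0275, 0.002, 0, 0, 0, 0, 0])

```text
time_s: 24.9
ee_pos: [0.6023, 0.2696, 0.314]
ee_rot: [0.693, 0.721, -0.001, -0.0]
force: [0.5, 0.2, -2.7]
width: 0.606
grip_force: 63.1
```

Emit:
carry_out(series=[0.025, 0.003, 0, 0, 0, 0, 0, 0.02, 0.002, 0, 0, 0, 0, 0, 0.012, 0, 0, 0, 0, 0, 0, 0, 0, 0, 0, 0, 0, 0, 0, 0, 0, 0, 0, 0, 0, 0, 0, 0, 0, 0, 0, 0])

```text
time_s: 25.5
ee_pos: [0.6064, 0.3228, 0.3151]
ee_rot: [0.694, 0.72, -0.0, 0.0]
force: [0.2, -1.2, -2.5]
width: 0.609
grip_force: 63.1
```

Emit:
carry_out(series=[0, 0, 0.01, 0, 0, 0, 0, 0, 0, 0.02, 0, 0, 0, 0, 0, 0, 0.02, 0, 0, 0, 0, 0, 0, 0.02, 0, 0, 0, 0, 0, 0, 0.02, 0, 0, 0, 0, 0, 0, 0.02, 0, 0, 0, 0, 0, 0, 0.02, 0, 0, 0, 0, 0, 0, 0.02, 0, 0, 0, 0, 0, 0, 0.02, 0, 0, 0, 0, 0, 0, 0.01, 0, 0, 0, 0, 0, 0, 0.01, 0, 0, 0, 0, 0, 0, 0.005, 0, 0, 0, 0, 0, 0, 0, 0, 0, 0, 0, 0, 0, 0, 0.002, 0, 0, 0, 0, 0, 0, 0.002, 0, 0, 0, 0, 0, 0, 0.001, 0, 0, 0, 0, 0, 0, 0, 0, 0, 0, 0, 0, 0, 0, 0, 0, 0, 0, 0])

```text
schema error: expected a multiple of 7 numbers
```

Emit:
carry_out(series=[0, 0, 0.001, 0, 0, 0, 0, 0, 0, 0.001, 0, 0, 0, 0, 0, 0, 0, 0, 0, 0, 0, 0, 0, 0, 0, 0, 0, 0])

```text
time_s: 25.9
ee_pos: [0.606, 0.3246, 0.3129]
ee_rot: [0.693, 0.721, 0.0, -0.0]
force: [0.2, -0.2, -2.3]
width: 0.609
grip_force: 63.1
```

Emit:
carry_out(series=[0, 0, 0.01, 0, 0, 0, 0, 0, 0, 0.02, 0, 0, 0, 0, 0, 0, 0.02, 0, 0, 0, 0, 0, 0, 0.02, 0, 0, 0, 0, 0, 0, 0.02, 0, 0, 0, 0, 0, 0, 0.02, 0, 0, 0, 0, 0, 0, 0.02, 0, 0, 0, 0, 0, 0, 0.02, 0, 0, 0, 0, 0, 0, 0.02, 0, 0, 0, 0, 0, 0, 0.01, 0, 0, 0, 0, 0, 0, 0.01, 0, 0, 0, 0, 0, 0, 0.005, 0, 0, 0, 0, 0, 0, 0.002, 0, 0, 0, 0, 0, 0, 0.001, 0, 0, 0, 0, 0, 0, 0, 0, 0, 0, 0, 0, 0, 0, 0, 0, 0, 0])

```text
time_s: 27.5
ee_pos: [0.6063, 0.3249, 0.1154]
ee_rot: [0.693, 0.721, 0.0, 0.0]
force: [-0.3, 0.4, -2.9]
width: 0.602
grip_force: 63.2
```

Emit:
carry_out(series=[0, 0, 0.001, 0, 0, 0, 0, 0, 0, 0.001, 0, 0, 0, 0, 0, 0, 0.001, 0, 0, 0, 0, 0, 0, 0, 0, 0, 0, 0, 0, 0, 0, 0, 0, 0, 0])

```text
time_s: 28.0
ee_pos: [0.6059, 0.3248, 0.1118]
ee_rot: [0.693, 0.721, -0.0, 0.0]
force: [1.0, -0.2, -2.4]
width: 0.607
grip_force: 63.2
```

Emit:
carry_out(series=[0, 0, 0.001, 0, 0, 0, 0, 0, 0, 0.0005, 0, 0, 0, 0, 0, 0, 0, 0, 0, 0, 0, 0, 0, 0, 0, 0, 0, 0])

```text
time_s: 28.4
ee_pos: [0.6059, 0.3248, 0.1103]
ee_rot: [0.693, 0.721, -0.0, -0.0]
force: [0.2, 0.5, -2.1]
width: 0.605
grip_force: 63.2
```

Emit:
carry_out(series=[0, 0, 0.0005, 0, 0, 0, 0, 0, 0, 0.0003, 0, 0, 0, 0, 0, 0, 0, 0, 0, 0, 0, 0, 0, 0, 0, 0, 0, 0])

```text
time_s: 28.8
ee_pos: [0.606, 0.325, 0.1101]
ee_rot: [0.693, 0.721, 0.0, -0.0]
force: [-2.1, -0.5, 5.1]
width: 0.607
grip_force: 63.7
```

Contact (+5 N). Releasing and lifting clear.

Emit:
carry_out(series=[0, 0, 0, 0, 0, 0, 0.65, 0, 0, 0, 0, 0, 0, 0.72, 0, 0, 0, 0, 0, 0, 0.8, 0, 0, 0, 0, 0, 0, 0.85, 0, 0, 0, 0, 0, 0, 0.85, 0, 0, -0.005, 0, 0, 0, 0.85, 0, 0, -0.015, 0, 0, 0, 0.85, 0, 0, -0.03, 0, 0, 0, 0.85, 0, 0, -0.03, 0, 0, 0, 0.85, 0, 0, -0.03, 0, 0, 0, 0.85, 0, 0, -0.03, 0, 0, 0, 0.85, 0, 0, 0, 0, 0, 0, 0.85, 0, 0, 0, 0, 0, 0, 0.85, 0, 0, 0, 0, 0, 0, 0.85])

```text
time_s: 30.2
ee_pos: [0.6055, 0.3247, 0.2491]
ee_rot: [0.693, 0.721, -0.0, -0.0]
force: [-0.2, 0.4, 0.1]
width: 0.85
grip_force: 0.0
```

```bash
python3 look.py w6; python3 -c "
from h import *
I,D=robot.grab_frame('side');cv2.imwrite('pics/s3.png',I)"
```

```text
[0.60536201 0.32463616 0.24869007]
[ 287  161   63   61 2982] [605. 326.] 27 0.135 [ 25.  93. 171.]
[ 177  189   63   59 2830] [509. 298.] 27 0.134 [214. 205. 181.]
[ 330  270   57   51 2252] [648. 224.] 27 0.135 [ 28.  92. 166.]
[ 245  310   54   48 2025] [564. 176.] 28 0.135 [214. 202. 178.]
```

View pics/s3.png

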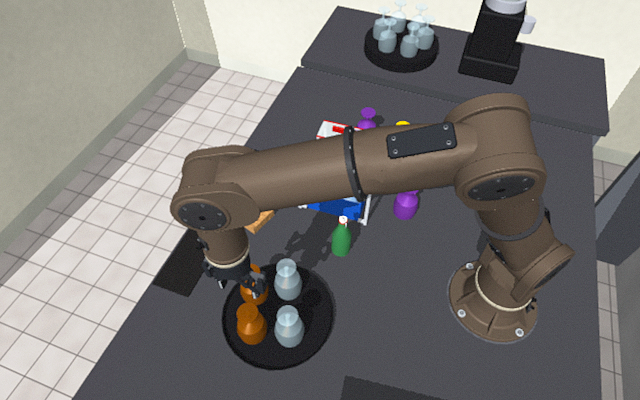

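Both amber goblets stand upright on the tray, at pixels (250,325) and (253,287). The clear goblets on the tray haven't moved, and the gripper is clear. Handing the job in.

```bash
python3 -c "
from cell import robot
print(robot.close_job())"
```

```text
the job is handed in; nothing more can be done
None
```

Both amber goblets are upside down and flat on free spots of the tray, with the cover pushed aside; the job was handed in at about 30 s, and nothing else was seen to have moved.

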